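# Open the safety-capped tablet bottle in the one-hand stand

## Task

The square tablet bottle stands in the one-hand opening stand with the hinged lid still up: gently lower the lid fully down around the bottle's neck, so that the bottle cannot lift out. Then push the safety cap down and, while it is down, turn it anticlockwise (seen from above) until it is free of its catches, and lift it straight up. Finish while holding the cap level and still, about 10 cm straight above the bottle, without putting it down or letting go, the bottle left seated in the closed stand and the steel bowl and brown bottle beside it left alone.

Things in the scene. Friction and masses are not known exactly. Their poses are not given: they have to be found in the camera images.
- stand: One-hand bottle stand, fixed; grey base 140 x 116 x 8 mm, square well 65 mm wide inside with walls to 30 mm above the worktop, four thin steel posts. Origin: on the worktop, on the axis of the well and bottle. x points to the hinge side (roughly away from the robot; base from -62 to +78 mm), y left along the hinge line (+-58 mm), z up.
- lid (a joint): Hinge angle of the aluminium lid in rad: 0 = closed, level, resting on the front posts, plate top 91.5 mm above the worktop; grows as it opens, swinging up and back about the hinge line on the stand's +x side (at most 1.6). Stiff hinge (0.2 N m): the lid stays where it is left and needs 1 to 3 N at its tab to close.
- lid_hinge (a point): Middle of the hinge line, 64 mm to +x of the stand's origin, 88.5 mm above the worktop. Axes turn with the lid: x in the plate, away from the tab, y along the hinge line, z square to the plate (up when closed). Lid: 6 mm plate, mid-plane through the hinge line, 100 mm wide, running to -x; window 54 mm wide from 37 to 100 mm (the cap passes through it), side rails, front bar from 100 to 118 mm.
- lid_tab (a point): Middle of the upper face of the black rubber finger tab on the lid's free edge, 127 mm from the hinge line, 4 mm above the plate's mid-plane; the tab is 36 mm wide, 8 mm thick, from 115 to 139 mm from the hinge line. Axes as lid_hinge; the face (z) looks back to the stand's +x when the lid stands up.
- bottle: White square tablet bottle, 62 x 62 mm, 76 mm to its shoulder, 113 mm to its mouth, 0.15 to 0.3 kg, loose in the stand's well with 1.5 mm play a side (the well keeps it from turning). Origin: centre of its underside, 8 mm above the worktop; axes parallel to the stand's; z up. A ring on the neck, 46 mm across, its top 93 mm above the origin, stops the pushed cap.
- cap: White ribbed push-and-turn cap, 44 to 45.5 mm across, 26 mm tall, 40 g, loose. Origin: centre of its lower rim, when locked 98 mm above the bottle's origin, axes parallel to the bottle's; z up. Over the closed lid its top is 40 mm up. Any grasp yaw will do: grip its sides from above.
- gallipot: Small round steel bowl, 98 mm across, 36 mm high, standing loose to the right of the stand (bystander). Origin: centre of its underside.
- iodine_bottle: Small brown round reagent bottle with black cap, 52 mm across, 90 mm high, standing loose to the left of the stand, a little nearer the robot (bystander). Origin: centre of its underside.
- cap_top (a point): Middle of the cap's top, 26 mm above its origin. Spring: 6 N up when locked, 8.5 N pushed 2.5 mm, 11 N at the bottom, 5 mm down; then rigid: push with 12 to 20 N. Pushed at least 2.5 mm it can turn anticlockwise from above; free of the catches from 0.6 rad on, end stop at 1.55 rad: turn about 1.1 rad (63 degrees). Then it lifts straight off.
There are look-alikes about, which are no part of the job. What is shaped like the cap but pink is not meant.

How it is judged:
By the outcome, as a careful person would: the job done as asked, in the order asked, and still so for the second after the job is handed in, while the arm keeps its last pose, push and grip.
It also fails if it takes over 51 s, if anything falls off the work surface, if the arm or the gripper's body presses on something with over 40 N, if the wrist force passes 120 N, or if a joint passes its speed limit or range.

## Robot

A 6-joint arm with a two-finger parallel gripper is mounted at the origin on a cart in front of the work surface, level with it; the furniture and walls round the work are solid. World frame = base frame: x ahead of the robot, y to its left, z up, the work surface at z = 0. Lengths are in m, angles in rad, forces in N, time in s.
With the tool pointing down it reaches from about 0.3 to 0.775 m from the base axis. Payload 14.6 kg.
Tool frame: the origin (TCP) lies at the very end of the fingers, on their centre line; the grasp point (between the pads) lies ctrl.grasp_offset behind it (ctrl.grasp_offset is the distance from the TCP to the grasp point, in m); z points along the fingers, y is the direction in which the jaws open and shut (so a half turn about z gives the same grasp; the last joint's range is limited). The gripper opens to 94 mm and grips with 3 to 60 N. Pads are 16 mm wide; open, the fingers measure 119 mm over their backs; the gripper's body (75 mm by 177 mm) begins 78 mm behind the grasp point.
Start: joints at [1.116, 0.3, 1.521, -0, 1.321, -0.067], TCP at [0.208, 0.509, 0.205] pointing down, gripper open.
Joint ranges: [-3.03, 3.03], [-0.79, 2.21], [0.23, 2.52], [-1.04, 4.18], [0, 3.07], [-2.55, 2.55]. Speed limits (rad/s): [2.22, 2.22, 2.57, 3.14, 3.14, 3.14].

## Interface

Orientations are given as [roll, pitch, yaw] about the fixed x, y, z axes, in that order (R = Rz(yaw) Ry(pitch) Rx(roll)).
In Python, from station import ctrl gives the robot as it stands. The module is installed in compiled form; this text tells all that it offers.
- The arm moves only by the tool carry_out, never from a script. Its argument "deltas" is a list of rows, each an object of numbers: "x", "y", "z": the shift along the tool's x, y, z in units of 0.02 m (1.0 is 0.02 m); "wx", "wy", "wz": the turn, a rotation vector about the tool's x, y, z in units of 0.08 rad (1.0 is 0.08 rad); "jaw": the opening in per cent of the stroke, from 0 (shut) to 100 (fully open). A call has 1 to 12 rows; each row shifts and turns the commanded pose from where the row before left it, along the tool's axes as they then stand; what a row does not reach is not made up. A row lasts 1/12 s, in which the tool goes at most 41.7 mm and 7.16 degrees, less where a joint would pass 70% of its speed; a pose out of reach is approached as far as the arm can. A call with a number of a shift or a turn outside -1 to 1 is refused whole. A call with a gripper value outside its range is refused whole. The fingers move at their own pace and stop on an object; "squeeze" is the grip in N (left out, the last holds). Time passes only in rows, so rows that do not move let the fingers close. It gives the time, the measured TCP pose, the force and the opening at its end, in the units of the state.
- ctrl.get_obs(): the state, without advancing time (a new reading comes with each control period).
- ctrl.camera(name): name is "side" or "top" or "wrist"; returns the picture (420x560x3 uint8, blue, green, red); there is no depth.
- ctrl.camera_params(name): a dict with "mtx" (3x3 intrinsics, pixels), "dist" ([k1, k2, p1, p2, k3] as OpenCV has them; the pictures are not rectified), "origin" and "attitude" of the camera in the world. Camera axes: x right, y down, z forward; pixel columns grow to the right and rows downward; lengths in m; the calibration is good to about 2 mm. A picture is of the moment at which its call begins: read the wrist's pose just before it. camera_params takes no time and is no camera call; for the wrist camera it gives the pose at the moment of the call.
- ctrl.hand_in(): hands the job in, once; it reports no verdict.
Trained networks look in the newest picture that a camera, given by its name, has taken for a name from the list of things; names that differ only in an ending like _2 or _b are one class to them, and where a whole thing is asked for, a point or a joint stands for the part that bears it (a point fixed in the world has none). Each returns a list of dicts, best first, with "conf" (0 to 1); they miss things now and then, are a little off and sometimes report something else, mostly with a low value. They report only what shows in the picture. A call takes as long as a camera call. They do not tell look-alikes from the thing itself.
- ctrl.boxes_of(camera, label): "rect" ([left, top, right, bottom] in pixels, round what is visible of it).
- ctrl.mark_of(camera, label): "position" ([row, column] in pixels: a listed point, or the origin of a listed thing).
The state is a dict: "time_s": time; "qpos": joint angles; "joint_vel": joint speeds; "tau": joint torques, N m; "ee_pos": TCP position; "eef_rot": TCP orientation; "force": force on the tool from outside, world axes, zero at the start; "moment": the same for the moment, N m; "grip_width": finger opening in m.
Only numpy, scipy, OpenCV 4.12 (cv2) and the standard library are available. Lean on these libraries where they do the work, as an engineer would, in place of code of your own. Each camera call takes 0.05 s, during which the arm holds its last target.

## Working session

There is one attempt and no reset: what is moved stays moved. The work goes in short steps, Python scripts to look and compute and a tool call to move; the robot and the scene stay as the last step left them, time stands still between calls to the robot, and variables do not carry over. Pictures are saved under pics/ and viewed, and the job is handed in when it is done.

Besides the shell and the picture viewer there is one more tool, called after "Request:" as name(argument=value, ...), one argument or row to a line, values as JSON. carry_out: Moves the arm, as the interface text tells. Its arguments: {"type":"object","properties":{"deltas":{"type":"array"},"squeeze":{"type":"number"}},"required":["deltas"]}

```bash
mkdir -p pics; ls; cat > h.py <<'E'
import numpy as np, cv2
from station import ctrl
from scipy.spatial.transform import Rotation as R
def cam(n):
    p=ctrl.camera_params(n); return p
E
python3 - <<'E'
from h import *
o=ctrl.get_obs(); print(o); print(ctrl.grasp_offset)
for n in ["side","top","wrist"]:
    p=ctrl.camera_params(n); print(n,p)
    cv2.imwrite(f"pics/{n}0.png",ctrl.camera(n))
E
```

```text
pics
{'time_s': 0.0, 'qpos': array([ 1.11640125e+00,  3.00473623e-01,  1.52157580e+00, -7.51202718e-06,
        1.32067761e+00, -6.65965602e-02]), 'joint_vel': array([ 7.09052234e-05, -2.25572113e-04, -4.94299922e-04, -4.01388453e-04,
        1.33300391e-03,  5.59924750e-05]), 'tau': array([-3.66974018e-05, -5.31809521e+01, -3.52730370e+01,  7.07636168e-02,
        2.44434597e-02, -9.45700231e-05]), 'ee_pos': array([0.20787381, 0.50892824, 0.20488717]), 'eef_rot': array([-3.14046030e+00, -6.82304264e-05,  2.75379596e+00]), 'force': array([ 0.54666478,  0.03193442, -0.48185184]), 'moment': array([ 0.00288846,  0.00250039, -0.04291629]), 'grip_width': 0.09410741263105168}
0.0188
side {'mtx': array([[436.88325108,   0.        , 276.63543397],
       [  0.        , 436.88325108, 218.39224148],
       [  0.        ,   0.        ,   1.        ]]), 'dist': array([-0.01316342,  0.        ,  0.        ,  0.        ,  0.        ]), 'origin': array([ 0.56292337, -0.85416655,  0.42875986]), 'attitude': array([-1.96363822,  0.00479055,  0.01823874])}
top {'mtx': array([[477.65417747,   0.        , 276.20746315],
       [  0.        , 477.65417747, 210.6696351 ],
       [  0.        ,   0.        ,   1.        ]]), 'dist': array([-0.01268237,  0.        ,  0.        ,  0.        ,  0.        ]), 'origin': array([ 0.38324813, -0.04379401,  0.96987289]), 'attitude': array([-2.97444382, -0.00386131, -1.57873553])}
wrist {'mtx': array([[296.40409937,   0.        , 276.08867078],
       [  0.        , 296.40409937, 205.17320643],
       [  0.        ,   0.        ,   1.        ]]), 'dist': array([-0.04165262,  0.        ,  0.        ,  0.        ,  0.        ]), 'origin': array([0.1323837 , 0.5403333 , 0.38349698]), 'attitude': array([2.85712219e+00, 9.52383147e-04, 1.18293246e+00])}
```

View pics/side0.png

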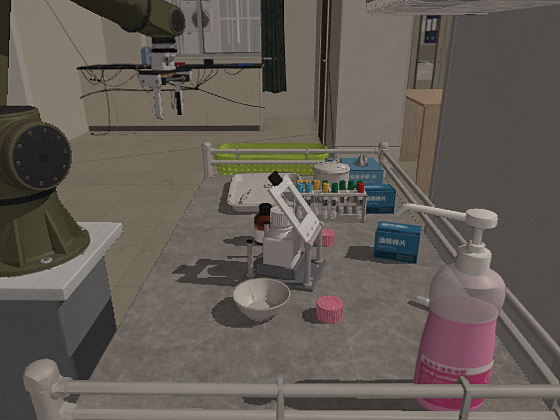

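View pics/top0.png

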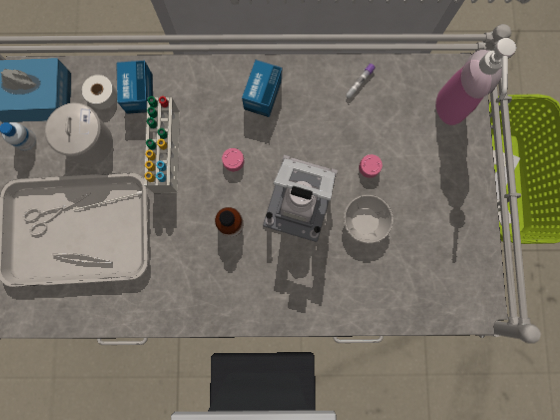

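```bash
python3 - <<'E'
from h import *
for n in ["side","top"]:
  for l in ["cap_top","cap","lid_tab","lid_hinge","stand","bottle","gallipot","iodine_bottle"]:
    print(n,l,[(np.round(d["position"],1),round(d["conf"],2)) for d in ctrl.mark_of(n,l)][:4])
print(ctrl.get_obs()["time_s"])
E
```

```text
side cap_top [(array([301.4, 328.4]), 0.93), (array([206.7, 281.1]), 0.68), (array([221.5, 284.3]), 0.53), (array([231.8, 322.6]), 0.49)]
side cap [(array([218.5, 280.2]), 0.84), (array([243.3, 323.3]), 0.64)]
side lid_tab [(array([180.7, 278.9]), 0.79)]
side lid_hinge [(array([237.2, 314.4]), 0.98)]
side stand [(array([270.1, 279.6]), 0.66)]
side bottle [(array([269. , 280.9]), 0.71)]
side gallipot [(array([309.7, 263.4]), 0.66)]
side iodine_bottle [(array([243.7, 268.9]), 0.85)]
top cap_top [(array([155.4, 232.8]), 0.97), (array([161.8, 372. ]), 0.97), (array([192.2, 300.2]), 0.58)]
top cap [(array([163.9, 369.9]), 0.95), (array([161.1, 234.2]), 0.73), (array([198. , 298.8]), 0.57)]
top lid_tab [(array([186.9, 300.7]), 0.81)]
top lid_hinge [(array([165.9, 307.3]), 0.62), (array([224.1, 230.4]), 0.39)]
top stand [(array([208.6, 298.6]), 0.82)]
top bottle [(array([205.2, 298.6]), 0.89)]
top gallipot [(array([219. , 367.5]), 0.6), (array([192.1, 299.8]), 0.48)]
top iodine_bottle [(array([221.9, 230.3]), 0.68)]
0.95
```

```bash
cat >> h.py <<'E'
def proj(n,P,p=None):
    p=p or ctrl.camera_params(n)
    Rm=R.from_euler("xyz",p["attitude"]).as_matrix()
    pc=(np.atleast_2d(P)-p["origin"])@Rm
    uv,_=cv2.projectPoints(pc.reshape(-1,1,3),np.zeros(3),np.zeros(3),p["mtx"],p["dist"])
    return uv[:,0,:]
def ray(n,rc,p=None):
    p=p or ctrl.camera_params(n)
    Rm=R.from_euler("xyz",p["attitude"]).as_matrix()
    u=cv2.undistortPoints(np.array([[[rc[1],rc[0]]]],float),p["mtx"],p["dist"])[0,0]
    d=Rm@np.array([u[0],u[1],1]); return p["origin"],d/np.linalg.norm(d)
def onz(n,rc,z):
    o,d=ray(n,rc); return o+d*(z-o[2])/d[2]
def pts(q):
    x,y,yaw,a=q
    c,s=np.cos(yaw),np.sin(yaw); M=np.array([[c,-s,0],[s,c,0],[0,0,1]]); t=np.array([x,y,0])
    ca,sa=np.cos(a),np.sin(a)
    # closed plate dir -x; opening raises tab
    ex=np.array([ca,0,-sa]); ez=np.array([sa,0,ca]); H=np.array([.064,0,.0885])
    L={"stand":[0,0,0],"bottle":[0,0,.008],"cap":[0,0,.106],"cap_top":[0,0,.132],"lid_hinge":H,"lid_tab":H-ex*.127+ez*.004}
    return {k:M@np.array(v,float)+t for k,v in L.items()}
E
python3 - <<'E'
from h import *
from scipy.optimize import least_squares
obs=[("side","cap",218.5,280.2),("side","cap_top",206.7,281.1),("side","lid_tab",180.7,278.9),("side","lid_hinge",237.2,314.4),("side","stand",270.1,279.6),("side","bottle",269,280.9),
("top","cap_top",192.2,300.2),("top","cap",198,298.8),("top","lid_tab",186.9,300.7),("top","lid_hinge",165.9,307.3),("top","stand",208.6,298.6),("top","bottle",205.2,298.6)]
P={n:ctrl.camera_params(n) for n in("side","top")}
def f(q):
    L=pts(q); return np.concatenate([proj(n,L[k],P[n])[0]-[c,r] for n,k,r,c in obs])
x0=list(onz("top",(208.6,298.6),0)[:2])+[-0.1,1.0]
s=least_squares(f,x0,loss="soft_l1"); print(s.x); 
for o,r in zip(obs,f(s.x).reshape(-1,2)): print(o[:2],r.round(1))
for k,v in pts(s.x).items(): print(k,v.round(4))
print("iod",onz("top",(221.9,230.3),0.0),onz("side",(243.7,268.9),0.0)); print("gal",onz("top",(219,367.5),0),onz("side",(309.7,263.4),0))
img=ctrl.camera("top"); cv2.imwrite("pics/topz.png",cv2.resize(img[130:270,200:410],None,fx=3.8,fy=3.8,interpolation=cv2.INTER_CUBIC))
img=ctrl.camera("side"); cv2.imwrite("pics/sidez.png",cv2.resize(img[160:300,200:380],None,fx=4,fy=4,interpolation=cv2.INTER_CUBIC))
E
```

```text
[ 0.55550873 -0.09150203 -0.27129844  0.97807432]
('side', 'cap') [0.7 3.2]
('side', 'cap_top') [-0.2  2.2]
('side', 'lid_tab') [ 0.  -4.9]
('side', 'lid_hinge') [-0.7 -3.3]
('side', 'stand') [1.3 0.6]
('side', 'bottle') [ 0.  -1.8]
('top', 'cap_top') [0.1 1.3]
('top', 'cap') [ 0.7 -1.7]
('top', 'lid_tab') [1.1 0.8]
('top', 'lid_hinge') [0.2 0.3]
('top', 'stand') [-1.7 -2.2]
('top', 'bottle') [-1.6  0.5]
stand [ 0.5555 -0.0915  0.    ]
bottle [ 0.5555 -0.0915  0.008 ]
cap [ 0.5555 -0.0915  0.106 ]
cap_top [ 0.5555 -0.0915  0.132 ]
lid_hinge [ 0.6172 -0.1087  0.0885]
lid_tab [ 0.552  -0.0905  0.1961]
iod [0.52418721 0.04548132 0.        ] [0.52730741 0.03151192 0.        ]
gal [ 0.52812089 -0.23636275  0.        ] [ 0.52684564 -0.22648047  0.        ]
```

View pics/topz.png

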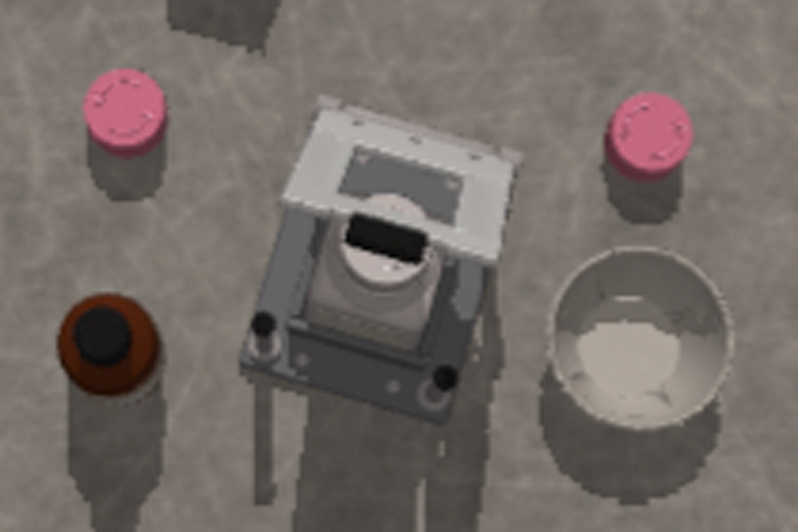

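View pics/sidez.png

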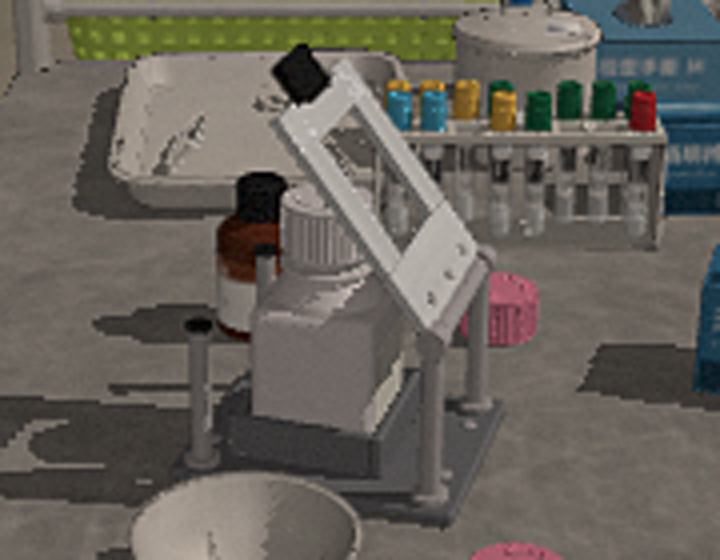

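```bash
cat >> h.py <<'E'
def frame(q):
    x,y,yaw,a=q
    c,s=np.cos(yaw),np.sin(yaw); M=np.array([[c,-s,0],[s,c,0],[0,0,1]])
    return M,np.array([x,y,0])
def wire(q):
    M,t=frame(q); a=q[3]; ca,sa=np.cos(a),np.sin(a)
    H=np.array([.064,0,.0885]); ex=np.array([ca,0,-sa]); ez=np.array([sa,0,ca]); ey=np.array([0,1,0])
    S=[]
    rect=lambda x0,x1,w,z:[[x0,-w,z],[x0,w,z],[x1,w,z],[x1,-w,z]]
    S.append(("base",rect(-.062,.078,.058,.008)))
    lid=lambda x0,x1,w,z:[H-ex*X+ey*Y+ez*z for X,Y,z in[(x0,-w,z),(x0,w,z),(x1,w,z),(x1,-w,z)]]
    S.append(("lid",lid(0,.118,.05,.003))); S.append(("win",lid(.037,.1,.027,.003))); S.append(("tab",lid(.115,.139,.018,.004)))
    S.append(("sh",rect(-.031,.031,.031,.084)))
    th=np.linspace(0,2*np.pi,25)
    S.append(("cap",[[.0225*np.cos(i),.0225*np.sin(i),.132] for i in th])); S.append(("capb",[[.0225*np.cos(i),.0225*np.sin(i),.106] for i in th]))
    return [(k,np.array(v)@M.T+t) for k,v in S]
def overlay(img,n,q,crop,f,path):
    r0,r1,c0,c1=crop
    im=cv2.resize(img[r0:r1,c0:c1],None,fx=f,fy=f,interpolation=cv2.INTER_CUBIC)
    cols=dict(base=(0,255,0),lid=(0,0,255),win=(255,0,255),tab=(0,255,255),sh=(255,128,0),cap=(255,0,0),capb=(255,255,0))
    for k,P in wire(q):
        uv=((proj(n,P)-[c0,r0]+.5)*f).astype(int)
        cv2.polylines(im,[uv.reshape(-1,1,2)],True,cols[k],1)
    cv2.imwrite(path,im)
E
python3 - <<'E'
from h import *
q=[0.5555,-0.0915,-0.2713,0.978]
overlay(ctrl.camera("top"),"top",q,(130,270,200,410),3.8,"pics/ot1.png")
overlay(ctrl.camera("side"),"side",q,(160,300,200,380),4,"pics/os1.png")
E
```

```text
(no output)
```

View pics/ot1.png

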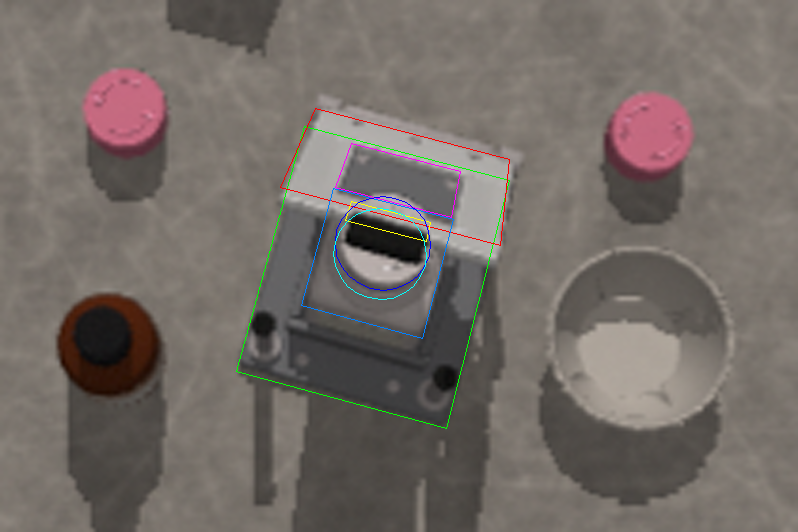

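View pics/os1.png

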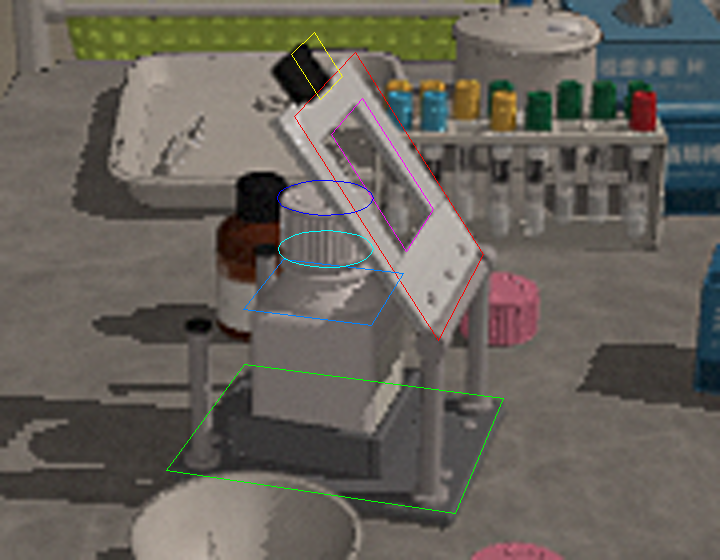

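```bash
python3 - <<'E'
from h import *
from scipy.optimize import least_squares
W=lambda q:dict(wire(q))
obs=[("top","base",0,450,422),("top","base",1,241,368),("top","lid",2,284,200),("top","lid",3,496,258),
("side","lid",3,288,118),("side","lid",2,343,62),("side","lid",0,437,336),("side","lid",1,485,255),("side","base",0-0,0,0)][:-1]
obs=[(n,k,i,(u/3.8+200-.5,v/3.8+130-.5)) if n=="top" else (n,k,i,(u/4+200-.5,v/4+160-.5)) for n,k,i,u,v in obs]
P={n:ctrl.camera_params(n) for n in("side","top")}
print(W([0,0,0,0])["base"])
def f(q):
    w=W(q); return np.concatenate([proj(n,w[k][i],P[n])[0]-np.array(uv) for n,k,i,uv in obs])
s=least_squares(f,[.5555,-.0915,-.27,.95],loss="soft_l1"); print(s.x); print(f(s.x).reshape(-1,2).round(1))
q=s.x
for k,v in pts(q).items(): print(k,v.round(4))
overlay(ctrl.camera("top"),"top",q,(130,270,200,410),3.8,"pics/ot2.png")
overlay(ctrl.camera("side"),"side",q,(160,300,200,380),4,"pics/os2.png")
E
```

```text
[[-0.062 -0.058  0.008]
 [-0.062  0.058  0.008]
 [ 0.078  0.058  0.008]
 [ 0.078 -0.058  0.008]]
[ 0.55666434 -0.09278201 -0.26625301  0.91791698]
[[-0.1  1. ]
 [-0.5  0.6]
 [-1.1 -0. ]
 [ 0.8 -0.4]
 [-0.8  1.8]
 [ 0.6 -0.4]
 [ 1.3  1.2]
 [ 0.1  0. ]]
stand [ 0.5567 -0.0928  0.    ]
bottle [ 0.5567 -0.0928  0.008 ]
cap [ 0.5567 -0.0928  0.106 ]
cap_top [ 0.5567 -0.0928  0.132 ]
lid_hinge [ 0.6184 -0.1096  0.0885]
lid_tab [ 0.547  -0.0902  0.1918]
```

View pics/ot2.png

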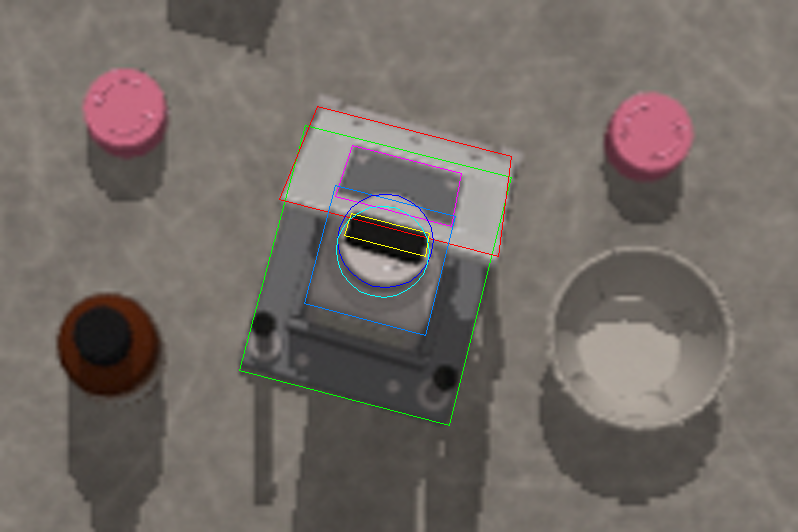

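View pics/os2.png

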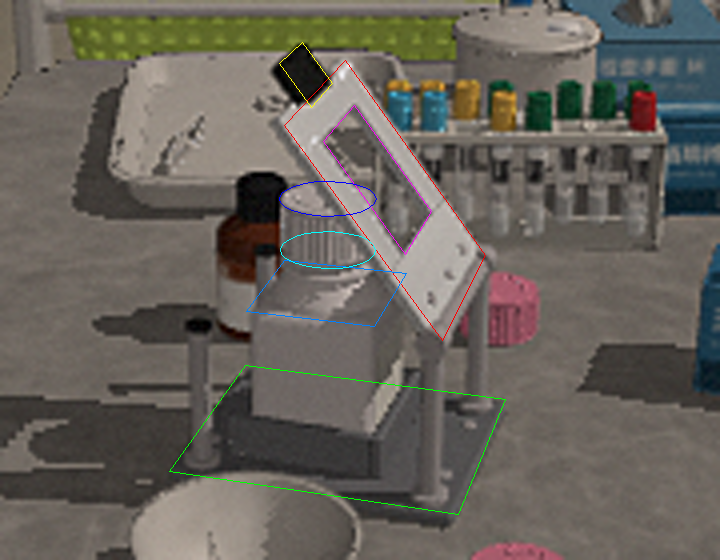

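```bash
cat >> h.py <<'E'
Q=[.5567,-.0928,-.266,.918]
def togo(stand_xyz,yaw=None):
    o=ctrl.get_obs(); M,t=frame(Q); W=M@np.array(stand_xyz,float)+t
    Rt=R.from_euler("xyz",o["eef_rot"]).as_matrix()
    d=Rt.T@(W-o["ee_pos"])/.02
    cur=M.T@(o["ee_pos"]-t)
    print("t",round(o["time_s"],2),"cur stand",cur.round(4),"rot",o["eef_rot"].round(4),"go units",d.round(2),"F",o["force"].round(2),"g",round(o["grip_width"],4),"q",o["qpos"].round(2))
    return d
def arc(a,s=.127,h=.008):
    return np.array([.064-s*np.cos(a)+.004*np.sin(a)+h,0,.0885+s*np.sin(a)+.004*np.cos(a)])
E
python3 - <<'E'
from h import *
d=togo([.012,0,.25])
M,t=frame(Q);o=ctrl.get_obs()
Rt=R.from_euler("xyz",[np.pi,0,2.876]).as_matrix()
print(Rt.T@(M@np.array([.012,0,.25])+t-o["ee_pos"])/.02)
for a in np.linspace(.918,0,8): print(round(a,2),arc(a).round(4))
E
```

```text
t 1.25 cur stand [-0.4947  0.4891  0.2055] rot [-3.1416  0.      2.7538] go units [-28.12 -21.2   -2.23] F [ 0.6  -0.09 -0.3 ] g 0.094 q [ 1.12  0.3   1.52 -0.    1.32 -0.07]
[-25.32506999 -24.46571608  -2.22748763]
0.92 [-0.002   0.      0.1918]
0.79 [-0.0148  0.      0.1813]
0.66 [-0.0262  0.      0.1691]
0.52 [-0.0359  0.      0.1556]
0.39 [-0.0438  0.      0.1409]
0.26 [-0.0496  0.      0.1253]
0.13 [-0.0534  0.      0.1091]
0.0 [-0.055   0.      0.0925]
```

Request:
carry_out(
  deltas=[
    {"z":-1,"wz":-0.75,"jaw":0},
    {"z":-1,"wz":-0.75},
    {"x":-1,"y":-1},
    {"x":-1,"y":-1},
    {"x":-1,"y":-1},
    {"x":-1,"y":-1},
    {"x":-1,"y":-1},
    {"x":-1,"y":-1},
    {"x":-1,"y":-1},
    {"x":-1,"y":-1},
    {"x":-1,"y":-1},
    {"x":-1,"y":-1},
  ],
  squeeze=10,
)

```text
invalid input
```

Request:
carry_out(
  deltas=[
    {"x":-1,"y":-1},
    {"x":-1,"y":-1},
    {"x":-1,"y":-1},
    {"x":-1,"y":-1},
    {"x":-1,"y":-1},
    {"x":-1,"y":-1},
    {"x":-1,"y":-1},
    {"x":-1,"y":-1},
    {"x":-1,"y":-1},
    {"x":-1,"y":-1},
    {"x":-1,"y":-1},
  ],
)

```text
invalid input
```

```bash
python3 - <<'E'
from h import *
togo([.012,0,.25])
E
```

```text
t 1.25 cur stand [-0.4947  0.4891  0.2055] rot [-3.1416  0.      2.7538] go units [-28.12 -21.2   -2.23] F [ 0.6  -0.09 -0.3 ] g 0.094 q [ 1.12  0.3   1.52 -0.    1.32 -0.07]
```

Request:
carry_out(
  deltas=[
    {"x":0,"y":0,"z":-1,"wx":0,"wy":0,"wz":-0.75,"jaw":0},
    {"x":0,"y":0,"z":-1,"wx":0,"wy":0,"wz":-0.75,"jaw":0},
  ],
  squeeze=10,
)

```text
time_s: 1.42
ee_pos: [0.2078, 0.5087, 0.2452]
eef_rot: [-3.139, -0.0, 2.876]
force: [0.3, -0.6, 0.2]
grip_width: 0.0841
```

All keys are needed.

Request:
carry_out(
  deltas=[
    {"x":-1,"y":-1,"z":0,"wx":0,"wy":0,"wz":0,"jaw":0},
    {"x":-1,"y":-1,"z":0,"wx":0,"wy":0,"wz":0,"jaw":0},
    {"x":-1,"y":-1,"z":0,"wx":0,"wy":0,"wz":0,"jaw":0},
    {"x":-1,"y":-1,"z":0,"wx":0,"wy":0,"wz":0,"jaw":0},
    {"x":-1,"y":-1,"z":0,"wx":0,"wy":0,"wz":0,"jaw":0},
    {"x":-1,"y":-1,"z":0,"wx":0,"wy":0,"wz":0,"jaw":0},
    {"x":-1,"y":-1,"z":0,"wx":0,"wy":0,"wz":0,"jaw":0},
    {"x":-1,"y":-1,"z":0,"wx":0,"wy":0,"wz":0,"jaw":0},
    {"x":-1,"y":-1,"z":0,"wx":0,"wy":0,"wz":0,"jaw":0},
    {"x":-1,"y":-1,"z":0,"wx":0,"wy":0,"wz":0,"jaw":0},
    {"x":-1,"y":-1,"z":0,"wx":0,"wy":0,"wz":0,"jaw":0},
    {"x":-1,"y":-1,"z":0,"wx":0,"wy":0,"wz":0,"jaw":0},
  ],
)

```text
time_s: 2.42
ee_pos: [0.3764, 0.2129, 0.2456]
eef_rot: [3.141, 0.0, 2.874]
force: [0.6, -0.2, -0.2]
grip_width: 0.0036
```

Request:
carry_out(
  deltas=[
    {"x":-1,"y":-1,"z":0,"wx":0,"wy":0,"wz":0,"jaw":0},
    {"x":-1,"y":-1,"z":0,"wx":0,"wy":0,"wz":0,"jaw":0},
    {"x":-1,"y":-1,"z":0,"wx":0,"wy":0,"wz":0,"jaw":0},
    {"x":-1,"y":-1,"z":0,"wx":0,"wy":0,"wz":0,"jaw":0},
    {"x":-1,"y":-1,"z":0,"wx":0,"wy":0,"wz":0,"jaw":0},
    {"x":-1,"y":-1,"z":0,"wx":0,"wy":0,"wz":0,"jaw":0},
    {"x":-1,"y":-1,"z":0,"wx":0,"wy":0,"wz":0,"jaw":0},
    {"x":-1,"y":-1,"z":0,"wx":0,"wy":0,"wz":0,"jaw":0},
    {"x":-1,"y":-1,"z":0,"wx":0,"wy":0,"wz":0,"jaw":0},
    {"x":-1,"y":-1,"z":0,"wx":0,"wy":0,"wz":0,"jaw":0},
    {"x":-1,"y":-1,"z":0,"wx":0,"wy":0,"wz":0,"jaw":0},
  ],
)

```text
time_s: 3.33
ee_pos: [0.5304, -0.0576, 0.2455]
eef_rot: [3.142, 0.0, 2.874]
force: [0.2, -0.3, 0.2]
grip_width: 0.0004
```

```bash
python3 - <<'E'
from h import *
togo([.012,0,.25])
E
```

```text
t 3.33 cur stand [-0.0347  0.0271  0.2455] rot [3.1416e+00 1.0000e-04 2.8737e+00] go units [-2.34 -1.35 -0.23] F [ 0.21 -0.29  0.22] g 0.0004 q [-0.18  0.23  1.51  0.    1.4  -1.48]
```

Request:
carry_out(
  deltas=[
    {"x":-0.8,"y":-0.5,"z":0,"wx":0,"wy":0,"wz":0,"jaw":0},
    {"x":-0.8,"y":-0.5,"z":0,"wx":0,"wy":0,"wz":0,"jaw":0},
    {"x":-0.7,"y":-0.35,"z":0,"wx":0,"wy":0,"wz":0,"jaw":0},
    {"x":0,"y":0,"z":0.5,"wx":0,"wy":0,"wz":0,"jaw":0},
    {"x":0,"y":0,"z":0.5,"wx":0,"wy":0,"wz":0,"jaw":0},
    {"x":0,"y":0,"z":0.5,"wx":0,"wy":0,"wz":0,"jaw":0},
    {"x":0,"y":0,"z":0.3,"wx":0,"wy":0,"wz":0,"jaw":0},
  ],
)

```text
time_s: 3.92
ee_pos: [0.5662, -0.0936, 0.2076]
eef_rot: [-3.142, -0.002, 2.874]
force: [0.4, 1.0, 0.7]
grip_width: 0.0007
```

```bash
python3 - <<'E'
from h import *
togo([-.002,0,.1918])
i=ctrl.camera("side"); cv2.imwrite("pics/s3.png",cv2.resize(i[130:290,190:390],None,fx=3.7,fy=3.7,interpolation=cv2.INTER_CUBIC))
i=ctrl.camera("wrist"); cv2.imwrite("pics/w3.png",i)
E
```

```text
t 3.92 cur stand [0.0093 0.0017 0.2076] rot [-3.1416e+00 -2.1000e-03  2.8744e+00] go units [ 0.57 -0.09  0.79] F [0.37 1.   0.71] g 0.0007 q [-0.23  0.35  1.45  0.    1.34 -1.53]
```

View pics/s3.png

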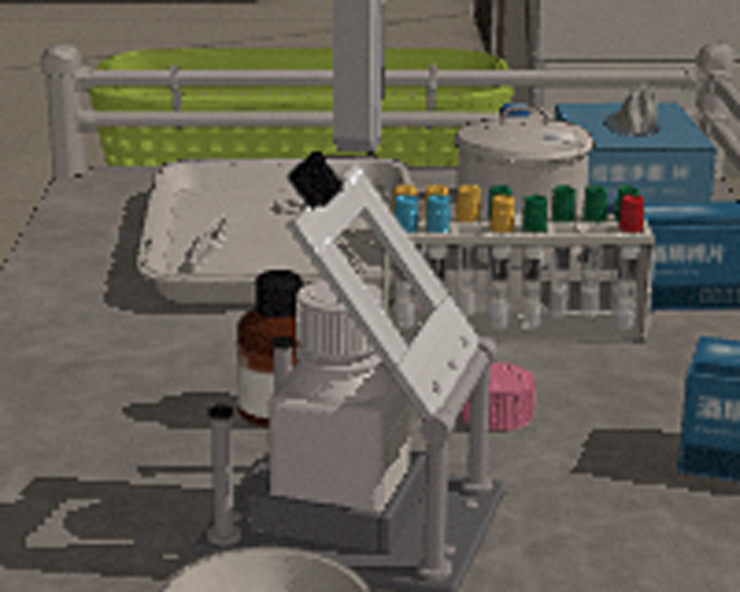

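View pics/w3.png

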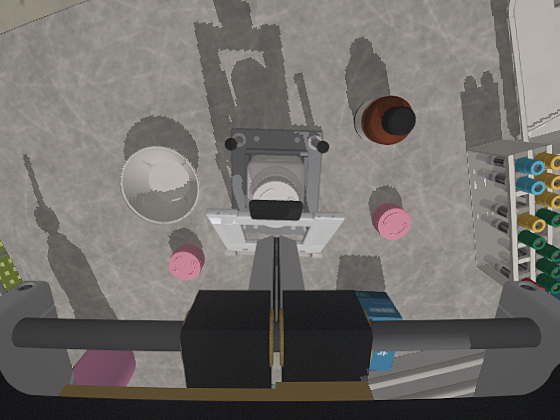

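Request:
carry_out(
  deltas=[
    {"x":0.19,"y":0,"z":0.26,"wx":0,"wy":0,"wz":0,"jaw":0},
    {"x":0.19,"y":-0.09,"z":0.26,"wx":0,"wy":0,"wz":0,"jaw":0},
    {"x":0.19,"y":0,"z":0.26,"wx":0,"wy":0,"wz":0,"jaw":0},
    {"x":0.15,"y":0,"z":0.12,"wx":0,"wy":0,"wz":0,"jaw":0},
    {"x":0.15,"y":0,"z":0.12,"wx":0,"wy":0,"wz":0,"jaw":0},
  ],
)

```text
time_s: 4.43
ee_pos: [0.5495, -0.0914, 0.189]
eef_rot: [3.142, 0.0, 2.874]
force: [1.0, 0.3, 1.0]
grip_width: 0.0005
```

```bash
python3 - <<'E'
from h import *
togo(arc(.79))
i=ctrl.camera("side"); cv2.imwrite("pics/s4.png",cv2.resize(i[130:290,190:390],None,fx=3.7,fy=3.7,interpolation=cv2.INTER_CUBIC))
E
```

```text
t 4.43 cur stand [-0.0073 -0.0006  0.189 ] rot [3.1415e+00 5.0000e-04 2.8737e+00] go units [0.36 0.03 0.37] F [0.96 0.29 1.02] g 0.0005 q [-0.23  0.33  1.52  0.    1.29 -1.53]
```

View pics/s4.png

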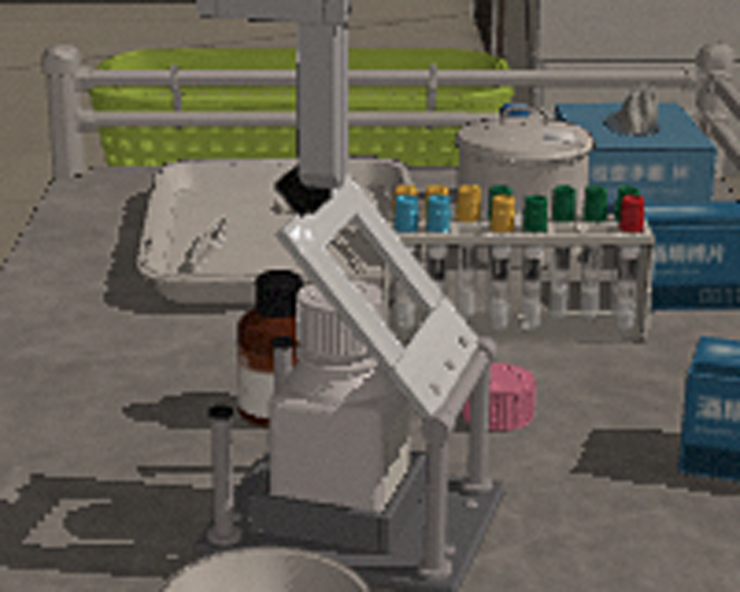

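Request:
carry_out(
  deltas=[
    {"x":0.19,"y":0,"z":0.19,"wx":0,"wy":0,"wz":0,"jaw":0},
    {"x":0.19,"y":0,"z":0.19,"wx":0,"wy":0,"wz":0,"jaw":0},
    {"x":0.14,"y":0,"z":0.15,"wx":0,"wy":0,"wz":0,"jaw":0},
    {"x":0.14,"y":0,"z":0.15,"wx":0,"wy":0,"wz":0,"jaw":0},
    {"x":0.14,"y":0,"z":0.15,"wx":0,"wy":0,"wz":0,"jaw":0},
    {"x":0.14,"y":0,"z":0.15,"wx":0,"wy":0,"wz":0,"jaw":0},
    {"x":0.12,"y":0,"z":0.17,"wx":0,"wy":0,"wz":0,"jaw":0},
    {"x":0.12,"y":0,"z":0.17,"wx":0,"wy":0,"wz":0,"jaw":0},
    {"x":0.12,"y":0,"z":0.17,"wx":0,"wy":0,"wz":0,"jaw":0},
    {"x":0.12,"y":0,"z":0.17,"wx":0,"wy":0,"wz":0,"jaw":0},
  ],
)

```text
time_s: 5.32
ee_pos: [0.5222, -0.0839, 0.1555]
eef_rot: [-3.142, 0.0, 2.874]
force: [0.0, 1.5, -0.3]
grip_width: 0.0003
```

```bash
python3 - <<'E'
from h import *
togo(arc(.39))
i=ctrl.camera("side"); cv2.imwrite("pics/s5.png",cv2.resize(i[130:290,190:390],None,fx=3.7,fy=3.7,interpolation=cv2.INTER_CUBIC))
E
```

```text
t 5.32 cur stand [-0.0356 -0.0005  0.1555] rot [-3.1416  0.      2.8738] go units [0.42 0.02 0.75] F [ 0.04  1.47 -0.32] g 0.0003 q [-0.23  0.3   1.64 -0.    1.2  -1.53]
```

View pics/s5.png

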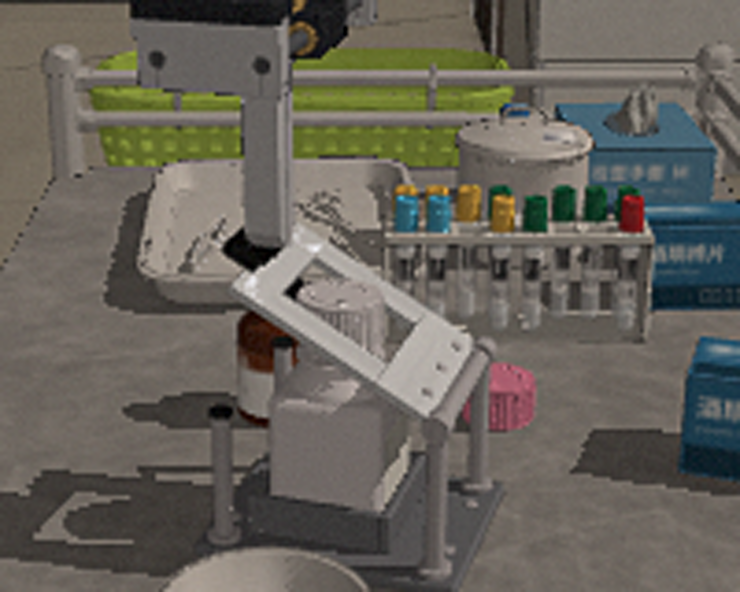

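Request:
carry_out(
  deltas=[
    {"x":0.1,"y":0,"z":0.18,"wx":0,"wy":0,"wz":0,"jaw":0},
    {"x":0.1,"y":0,"z":0.18,"wx":0,"wy":0,"wz":0,"jaw":0},
    {"x":0.1,"y":0,"z":0.18,"wx":0,"wy":0,"wz":0,"jaw":0},
    {"x":0.1,"y":0,"z":0.18,"wx":0,"wy":0,"wz":0,"jaw":0},
    {"x":0.07,"y":0,"z":0.2,"wx":0,"wy":0,"wz":0,"jaw":0},
    {"x":0.07,"y":0,"z":0.2,"wx":0,"wy":0,"wz":0,"jaw":0},
    {"x":0.07,"y":0,"z":0.2,"wx":0,"wy":0,"wz":0,"jaw":0},
    {"x":0.07,"y":0,"z":0.2,"wx":0,"wy":0,"wz":0,"jaw":0},
    {"x":0.06,"y":0,"z":0.2,"wx":0,"wy":0,"wz":0,"jaw":0},
    {"x":0.05,"y":0,"z":0.2,"wx":0,"wy":0,"wz":0,"jaw":0},
    {"x":0.05,"y":0,"z":0.2,"wx":0,"wy":0,"wz":0,"jaw":0},
    {"x":0.05,"y":0,"z":0.2,"wx":0,"wy":0,"wz":0,"jaw":0},
  ],
)

```text
time_s: 6.37
ee_pos: [0.5053, -0.0793, 0.1091]
eef_rot: [3.142, 0.0, 2.874]
force: [-0.0, -0.6, 0.9]
grip_width: 0.0004
```

Request:
carry_out(
  deltas=[
    {"x":0.02,"y":0,"z":0.2,"wx":0,"wy":0,"wz":0,"jaw":0},
    {"x":0.02,"y":0,"z":0.2,"wx":0,"wy":0,"wz":0,"jaw":0},
    {"x":0.02,"y":0,"z":0.15,"wx":0,"wy":0,"wz":0,"jaw":0},
    {"x":0.01,"y":0,"z":0.1,"wx":0,"wy":0,"wz":0,"jaw":0},
    {"x":0,"y":0,"z":0.1,"wx":0,"wy":0,"wz":0,"jaw":0},
    {"x":0,"y":0,"z":0.05,"wx":0,"wy":0,"wz":0,"jaw":0},
  ],
)

```text
time_s: 6.87
ee_pos: [0.5038, -0.0789, 0.0932]
eef_rot: [-3.142, -0.0, 2.874]
force: [-0.7, 0.7, 0.1]
grip_width: 0.0004
```

```bash
python3 - <<'E'
from h import *
togo(arc(0))
i=ctrl.camera("side"); cv2.imwrite("pics/s6.png",cv2.resize(i[130:290,190:390],None,fx=3.7,fy=3.7,interpolation=cv2.INTER_CUBIC))
E
```

```text
t 6.87 cur stand [-0.0546 -0.0005  0.0932] rot [-3.1416e+00 -3.0000e-04  2.8738e+00] go units [0.02 0.03 0.03] F [-0.68  0.69  0.07] g 0.0004 q [-0.23  0.34  1.75 -0.    1.05 -1.53]
```

View pics/s6.png

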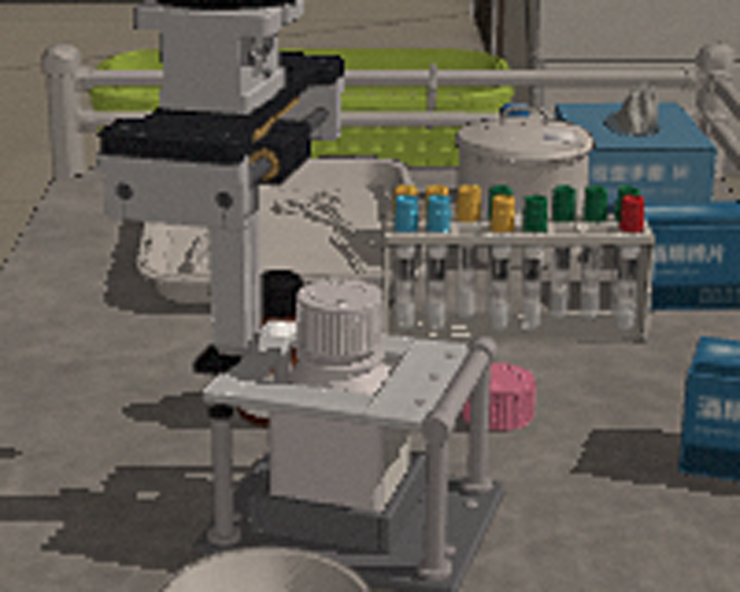

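Request:
carry_out(
  deltas=[
    {"x":0,"y":0,"z":0.04,"wx":0,"wy":0,"wz":0,"jaw":0},
    {"x":0,"y":0,"z":0.04,"wx":0,"wy":0,"wz":0,"jaw":0},
    {"x":0,"y":0,"z":0,"wx":0,"wy":0,"wz":0,"jaw":0},
  ],
)

```text
time_s: 7.17
ee_pos: [0.504, -0.0789, 0.0926]
eef_rot: [-3.142, 0.0, 2.874]
force: [-3.7, 1.1, 9.0]
grip_width: 0.0006
```

```bash
python3 - <<'E'
from h import *
togo(arc(0))
E
```

```text
t 7.17 cur stand [-0.0545 -0.0005  0.0926] rot [-3.1416e+00  4.0000e-04  2.8738e+00] go units [0.03 0.02 0.  ] F [-3.68  1.1   9.  ] g 0.0006 q [-0.23  0.34  1.75 -0.    1.05 -1.53]
```

Request:
carry_out(
  deltas=[
    {"x":0,"y":0,"z":-0.3,"wx":0,"wy":0,"wz":0,"jaw":0},
    {"x":0,"y":0,"z":-1,"wx":0,"wy":0,"wz":0,"jaw":0},
    {"x":0,"y":0,"z":-1,"wx":0,"wy":0,"wz":1,"jaw":100},
    {"x":0,"y":0,"z":-1,"wx":0,"wy":0,"wz":1,"jaw":100},
    {"x":0,"y":0,"z":-1,"wx":0,"wy":0,"wz":1,"jaw":100},
    {"x":0,"y":0,"z":0,"wx":0,"wy":0,"wz":1,"jaw":100},
    {"x":0,"y":0,"z":0,"wx":0,"wy":0,"wz":1,"jaw":100},
    {"x":0,"y":0,"z":0,"wx":0,"wy":0,"wz":1,"jaw":100},
    {"x":0,"y":0,"z":0,"wx":0,"wy":0,"wz":1,"jaw":100},
    {"x":0,"y":0,"z":0,"wx":0,"wy":0,"wz":1,"jaw":100},
    {"x":0,"y":0,"z":0,"wx":0,"wy":0,"wz":1,"jaw":100},
    {"x":0,"y":0,"z":0,"wx":0,"wy":0,"wz":1,"jaw":100},
  ],
)

```text
time_s: 8.17
ee_pos: [0.504, -0.0789, 0.1782]
eef_rot: [3.141, 0.0, 2.07]
force: [0.4, 0.1, -0.1]
grip_width: 0.0636
```

Request:
carry_out(
  deltas=[
    {"x":0,"y":0,"z":0,"wx":0,"wy":0,"wz":1,"jaw":100},
    {"x":0,"y":0,"z":0,"wx":0,"wy":0,"wz":1,"jaw":100},
    {"x":0,"y":0,"z":0,"wx":0,"wy":0,"wz":1,"jaw":100},
    {"x":0,"y":0,"z":0,"wx":0,"wy":0,"wz":1,"jaw":100},
    {"x":0,"y":0,"z":0,"wx":0,"wy":0,"wz":1,"jaw":100},
  ],
)

```text
time_s: 8.58
ee_pos: [0.504, -0.0789, 0.1781]
eef_rot: [3.141, 0.0, 1.67]
force: [-0.7, 1.0, -0.5]
grip_width: 0.0935
```

```bash
python3 - <<'E'
from h import *
togo([0,0,.16])
for n in("top","side","wrist"):
  i=ctrl.camera(n); cv2.imwrite(f"pics/{n}7.png",i)
  for l in("cap_top","cap","lid_tab","lid_hinge"): print(n,l,[(np.round(d["position"],1),round(d["conf"],2)) for d in ctrl.mark_of(n,l)][:4], proj(n,pts(Q[:3]+[0])[l]).round(1))
  if n=="side": overlay(i,n,Q[:3]+[0],(130,290,190,390),3.7,"pics/os7.png")
E
```

```text
t 8.58 cur stand [-0.0545 -0.0005  0.1781] rot [3.1413e+00 1.0000e-04 1.6698e+00] go units [-0.95  2.56  0.91] F [-0.73  1.03 -0.45] g 0.0935 q [-0.23  0.24  1.67 -0.    1.24 -0.33]
top cap_top [(array([155.5, 230.6]), 0.89), (array([160.4, 372.2]), 0.81)] [[301.  192.8]]
top cap [(array([156.4, 234.3]), 0.81), (array([167.5, 368.9]), 0.55)] [[300.2 195.7]]
top lid_tab [] [[291.4 229.4]]
top lid_hinge [] [[308.  165.6]]
side cap_top [(array([234.9, 324.7]), 0.72), (array([208.5, 283.1]), 0.64)] [[281.5 209.1]]
side cap [(array([242.8, 325.1]), 0.7), (array([219.3, 280.1]), 0.69)] [[281.5 221.9]]
side lid_tab [(array([226.1, 252.5]), 0.76)] [[250.3 224.9]]
side lid_hinge [(array([235. , 314.9]), 0.81)] [[314.5 234.1]]
wrist cap_top [(array([321.1, 364.4]), 0.79), (array([ 99.6, 425.7]), 0.77), (array([251. , 387.3]), 0.63)] [[337.6 246.8]]
wrist cap [(array([234.7, 333.4]), 0.93), (array([101.9, 411.5]), 0.92), (array([310.8, 362.1]), 0.76)] [[331.9 235. ]]
wrist lid_tab [(array([206.3, 271.3]), 0.84)] [[267.4 206.8]]
wrist lid_hinge [(array([251. , 388.7]), 0.56), (array([202. , 317.9]), 0.24), (array([293.7, 274.3]), 0.17)] [[387.4 249.8]]
```

View pics/os7.png

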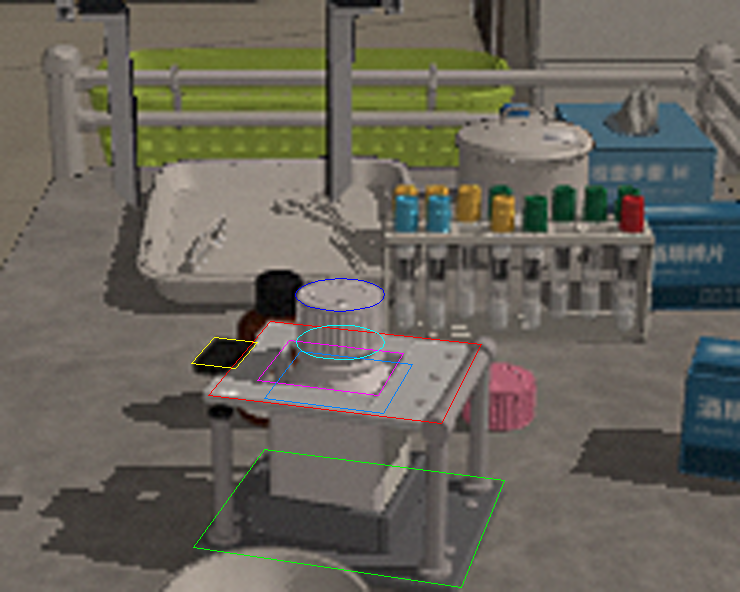

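View pics/wrist7.png

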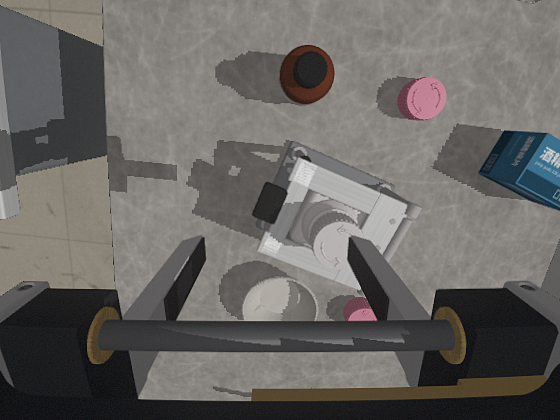

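Request:
carry_out(
  deltas=[
    {"x":-0.3,"y":0.85,"z":0,"wx":0,"wy":0,"wz":0,"jaw":100},
    {"x":-0.3,"y":0.85,"z":0,"wx":0,"wy":0,"wz":0,"jaw":100},
    {"x":-0.35,"y":0.86,"z":0,"wx":0,"wy":0,"wz":0,"jaw":100},
    {"x":0,"y":0,"z":0.8,"wx":0,"wy":0,"wz":0,"jaw":100},
    {"x":0,"y":0,"z":0.8,"wx":0,"wy":0,"wz":0,"jaw":100},
  ],
)

```text
time_s: 9.75
ee_pos: [0.5577, -0.0928, 0.1456]
eef_rot: [3.14, 0.0, 1.674]
force: [-0.6, 0.3, 0.1]
grip_width: 0.0944
```

```bash
python3 - <<'E'
from h import *
togo([0,0,.105])
for n in("side","wrist"):
  i=ctrl.camera(n); cv2.imwrite(f"pics/{n}8.png",i)
print(proj("wrist",pts(Q[:3]+[0])["cap_top"]))
i=cv2.imread("pics/side8.png"); cv2.imwrite("pics/s8.png",cv2.resize(i[130:290,190:390],None,fx=3.7,fy=3.7))
E
```

```text
t 9.75 cur stand [0.001  0.0002 0.1456] rot [3.1403e+00 4.0000e-04 1.6738e+00] go units [ 0.01 -0.05  2.03] F [-0.59  0.32  0.05] g 0.0944 q [-0.23  0.39  1.55  0.    1.21 -0.33]
[[276.96988054 242.76215936]]
```

View pics/s8.png

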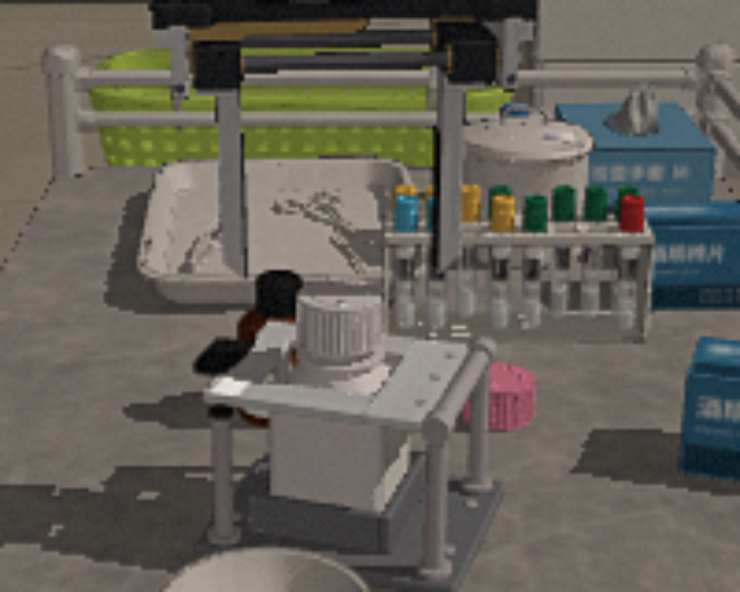

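View pics/wrist8.png

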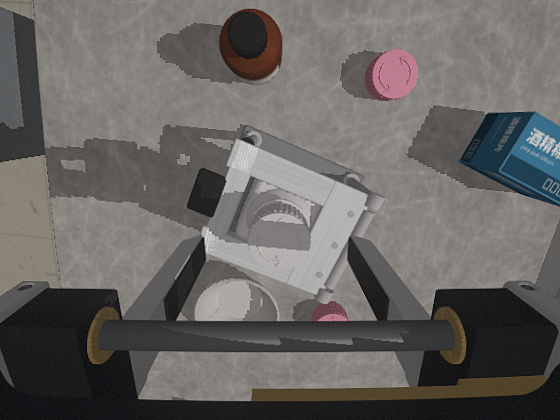

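```bash
python3 - <<'E'
from h import *
i=cv2.imread("pics/wrist8.png")
f=5; c0,r0=210,170
im=cv2.resize(i[170:290,210:350],None,fx=f,fy=f,interpolation=cv2.INTER_CUBIC)
th=np.linspace(0,6.283,40)
for dx,dy,col in((0,0,(0,0,255)),(.002,.001,(0,255,0))):
  for z in(.132,):
    P=np.c_[.5567+dx+.022*np.cos(th),-.0928+dy+.022*np.sin(th),0*th+z]
    cv2.polylines(im,[((proj("wrist",P)-[c0,r0]+.5)*f).astype(int).reshape(-1,1,2)],True,col,1)
cv2.imwrite("pics/w8z.png",im)
E
```

```text
(no output)
```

View pics/w8z.png

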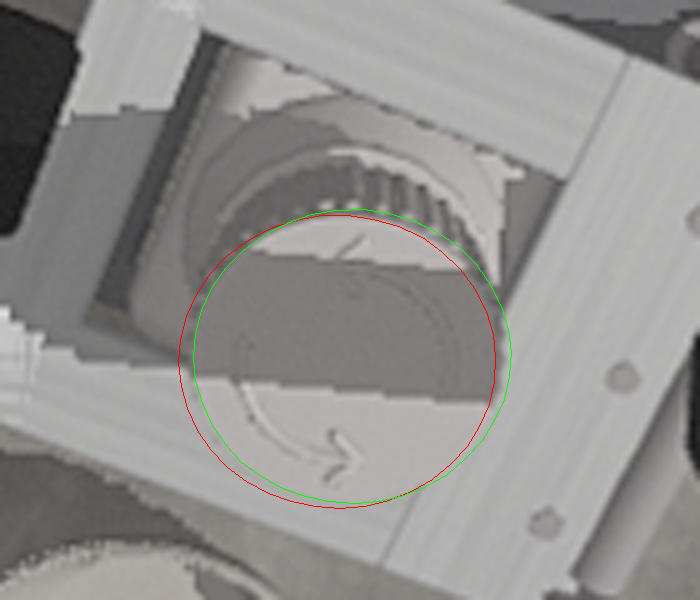

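Request:
carry_out(
  deltas=[
    {"x":0.03,"y":0,"z":0.7,"wx":0,"wy":0,"wz":0,"jaw":100},
    {"x":0,"y":0,"z":0.7,"wx":0,"wy":0,"wz":0,"jaw":100},
    {"x":0,"y":0,"z":0.6,"wx":0,"wy":0,"wz":0,"jaw":60},
    {"x":0,"y":0,"z":0,"wx":0,"wy":0,"wz":0,"jaw":30},
    {"x":0,"y":0,"z":0,"wx":0,"wy":0,"wz":0,"jaw":30},
    {"x":0,"y":0,"z":0,"wx":0,"wy":0,"wz":0,"jaw":30},
    {"x":0,"y":0,"z":0,"wx":0,"wy":0,"wz":0,"jaw":30},
    {"x":0,"y":0,"z":0,"wx":0,"wy":0,"wz":0,"jaw":30},
    {"x":0,"y":0,"z":0,"wx":0,"wy":0,"wz":0,"jaw":30},
    {"x":0,"y":0,"z":0,"wx":0,"wy":0,"wz":0,"jaw":30},
  ],
  squeeze=15,
)

```text
time_s: 10.68
ee_pos: [0.5569, -0.092, 0.1062]
eef_rot: [3.141, 0.0, 1.674]
force: [1.2, 0.3, 1.7]
grip_width: 0.0447
```

```bash
python3 - <<'E'
from h import *
togo([0,0,.105])
i=ctrl.camera("side");cv2.imwrite("pics/s9.png",cv2.resize(i[130:290,190:390],None,fx=3.7,fy=3.7))
E
```

```text
t 10.68 cur stand [-0.      0.0008  0.1062] rot [3.1410e+00 1.0000e-04 1.6738e+00] go units [-0.04 -0.01  0.06] F [1.17 0.29 1.74] g 0.0447 q [-0.23  0.43  1.59  0.    1.12 -0.33]
```

View pics/s9.png

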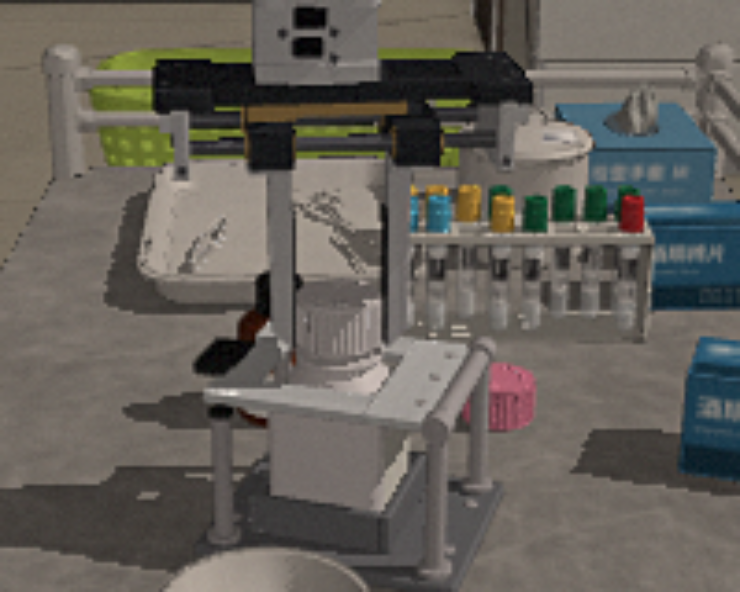

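Gripped at 44.7 mm, well centred. Now firm up the grip and push down.

Request:
carry_out(
  deltas=[
    {"x":0,"y":0,"z":0,"wx":0,"wy":0,"wz":0,"jaw":20},
    {"x":0,"y":0,"z":0,"wx":0,"wy":0,"wz":0,"jaw":20},
    {"x":0,"y":0,"z":0.07,"wx":0,"wy":0,"wz":0,"jaw":20},
    {"x":0,"y":0,"z":0.07,"wx":0,"wy":0,"wz":0,"jaw":20},
    {"x":0,"y":0,"z":0.07,"wx":0,"wy":0,"wz":0,"jaw":20},
    {"x":0,"y":0,"z":0,"wx":0,"wy":0,"wz":0,"jaw":20},
  ],
  squeeze=50,
)

```text
time_s: 11.23
ee_pos: [0.5575, -0.0921, 0.1025]
eef_rot: [3.139, 0.001, 1.674]
force: [1.8, -0.0, 8.9]
grip_width: 0.0436
```

```bash
python3 - <<'E'
from h import *
togo([0,0,.101]); print(ctrl.get_obs()["moment"])
E
```

```text
t 11.23 cur stand [0.0006 0.0009 0.1025] rot [3.1394e+00 7.0000e-04 1.6738e+00] go units [-0.03 -0.04  0.07] F [ 1.78 -0.03  8.94] g 0.0436 q [-0.23  0.44  1.59  0.    1.12 -0.33]
[-0.04572691 -0.2284085   0.02867436]
```

Request:
carry_out(
  deltas=[
    {"x":0,"y":0,"z":0.07,"wx":0,"wy":0,"wz":0,"jaw":20},
    {"x":0,"y":0,"z":0.06,"wx":0,"wy":0,"wz":0,"jaw":20},
    {"x":0,"y":0,"z":0,"wx":0,"wy":0,"wz":0,"jaw":20},
  ],
)

```text
time_s: 11.48
ee_pos: [0.5576, -0.0922, 0.101]
eef_rot: [3.139, 0.001, 1.674]
force: [-1.6, 0.6, 18.1]
grip_width: 0.0436
```

```bash
python3 - <<'E'
from h import *
togo([0,0,.101])
E
```

```text
t 11.48 cur stand [0.0007 0.0009 0.101 ] rot [3.1388e+00 1.0000e-03 1.6739e+00] go units [-0.03 -0.05  0.  ] F [-1.6   0.6  18.12] g 0.0436 q [-0.23  0.44  1.59 -0.    1.11 -0.33]
```

Request:
carry_out(
  deltas=[
    {"x":0,"y":0,"z":-0.01,"wx":0,"wy":0,"wz":-0.5,"jaw":20},
    {"x":0,"y":0,"z":0,"wx":0,"wy":0,"wz":-0.6,"jaw":20},
    {"x":0,"y":0,"z":0,"wx":0,"wy":0,"wz":-0.6,"jaw":20},
    {"x":0,"y":0,"z":0,"wx":0,"wy":0,"wz":-0.6,"jaw":20},
  ],
)

```text
time_s: 11.82
ee_pos: [0.5577, -0.092, 0.1011]
eef_rot: [3.139, 0.001, 1.86]
force: [-0.8, 2.8, 16.1]
grip_width: 0.0439
```

```bash
python3 - <<'E'
from h import *
togo([0,0,.101]); print(ctrl.get_obs()["moment"])
i=ctrl.camera("wrist"); cv2.imwrite("pics/w10.png",cv2.resize(i[170:330,180:370],None,fx=4,fy=4))
E
```

```text
t 11.82 cur stand [0.0008 0.0011 0.1011] rot [3.1387e+00 1.2000e-03 1.8600e+00] go units [-0.03 -0.06  0.  ] F [-0.78  2.84 16.09] g 0.0439 q [-0.23  0.44  1.59  0.    1.11 -0.52]
[ 0.3140311   0.42227586 -0.12935744]
```

View pics/w10.png

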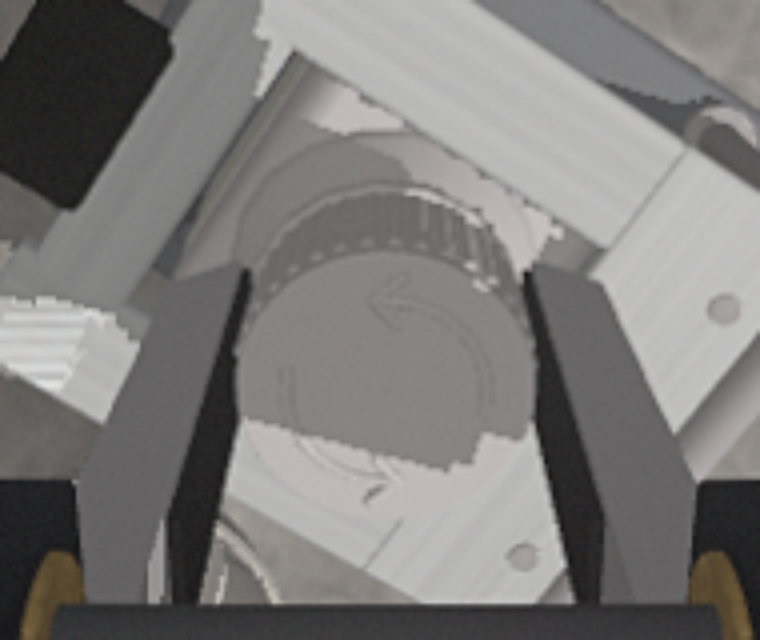

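Request:
carry_out(
  deltas=[
    {"x":0,"y":0,"z":0,"wx":0,"wy":0,"wz":-0.8,"jaw":20},
    {"x":0,"y":0,"z":0,"wx":0,"wy":0,"wz":-0.8,"jaw":20},
    {"x":0,"y":0,"z":0,"wx":0,"wy":0,"wz":-0.8,"jaw":20},
    {"x":0,"y":0,"z":0,"wx":0,"wy":0,"wz":-0.8,"jaw":20},
    {"x":0,"y":0,"z":0,"wx":0,"wy":0,"wz":-0.8,"jaw":20},
    {"x":0,"y":0,"z":0,"wx":0,"wy":0,"wz":-0.8,"jaw":20},
  ],
)

```text
time_s: 12.37
ee_pos: [0.5577, -0.092, 0.1011]
eef_rot: [3.14, 0.002, 2.245]
force: [-1.8, 3.3, 17.4]
grip_width: 0.0439
```

```bash
python3 - <<'E'
from h import *
togo([0,0,.101]); print(ctrl.get_obs()["moment"])
E
```

```text
t 12.37 cur stand [0.0007 0.0011 0.1011] rot [3.1395e+00 2.1000e-03 2.2448e+00] go units [-0.   -0.06  0.  ] F [-1.82  3.3  17.36] g 0.0439 q [-0.23  0.44  1.59  0.    1.11 -0.9 ]
[ 0.33625648  0.54650736 -0.11629291]
```

Request:
carry_out(
  deltas=[
    {"x":0,"y":0,"z":0,"wx":0,"wy":0,"wz":-0.8,"jaw":20},
    {"x":0,"y":0,"z":0,"wx":0,"wy":0,"wz":-0.8,"jaw":20},
    {"x":0,"y":0,"z":0,"wx":0,"wy":0,"wz":-0.8,"jaw":20},
    {"x":0,"y":0,"z":0,"wx":0,"wy":0,"wz":-0.8,"jaw":20},
    {"x":0,"y":0,"z":0,"wx":0,"wy":0,"wz":-0.8,"jaw":20},
    {"x":0,"y":0,"z":0,"wx":0,"wy":0,"wz":-0.8,"jaw":20},
    {"x":0,"y":0,"z":0,"wx":0,"wy":0,"wz":-0.8,"jaw":20},
    {"x":0,"y":0,"z":0,"wx":0,"wy":0,"wz":0,"jaw":20},
  ],
)

```text
time_s: 13.03
ee_pos: [0.5577, -0.0921, 0.1011]
eef_rot: [3.141, 0.003, 2.694]
force: [-2.1, 1.0, 16.5]
grip_width: 0.0436
```

```bash
python3 - <<'E'
from h import *
togo([0,0,.101]); print(ctrl.get_obs()["moment"])
i=ctrl.camera("wrist"); cv2.imwrite("pics/w11.png",cv2.resize(i[170:330,180:370],None,fx=4,fy=4))
E
```

```text
t 13.03 cur stand [0.0008 0.0009 0.1011] rot [3.1409e+00 3.0000e-03 2.6939e+00] go units [ 0.03 -0.05  0.  ] F [-2.09  0.99 16.46] g 0.0436 q [-0.23  0.44  1.59  0.    1.11 -1.35]
[ 0.06383313  0.40434067 -0.00628469]
```

View pics/w11.png

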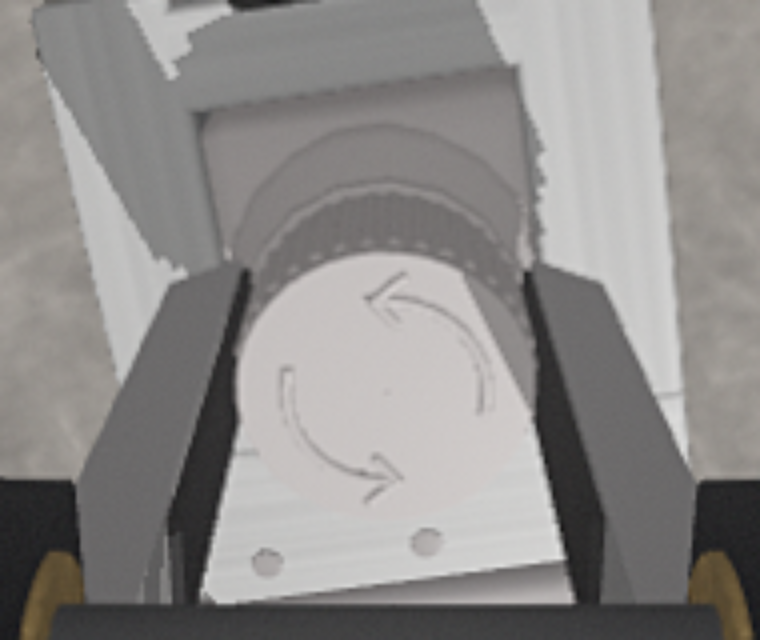

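Request:
carry_out(
  deltas=[
    {"x":0,"y":0,"z":-0.1,"wx":0,"wy":0,"wz":0,"jaw":20},
    {"x":0,"y":0,"z":-0.15,"wx":0,"wy":0,"wz":0,"jaw":20},
    {"x":0,"y":0,"z":-0.15,"wx":0,"wy":0,"wz":0,"jaw":20},
    {"x":0,"y":0,"z":-0.2,"wx":0,"wy":0,"wz":0,"jaw":20},
  ],
)

```text
time_s: 13.42
ee_pos: [0.5569, -0.092, 0.1115]
eef_rot: [3.142, 0.0, 2.69]
force: [0.0, -0.3, 0.6]
grip_width: 0.0437
```

```bash
python3 - <<'E'
from h import *
togo([0,0,.213])
i=ctrl.camera("side");cv2.imwrite("pics/s12.png",cv2.resize(i[130:290,190:390],None,fx=3.7,fy=3.7))
E
```

```text
t 13.42 cur stand [-1.000e-04  8.000e-04  1.115e-01] rot [3.1415e+00 4.0000e-04 2.6898e+00] go units [-0.01 -0.04 -5.07] F [ 0.04 -0.26  0.57] g 0.0437 q [-0.23  0.42  1.58 -0.    1.14 -1.35]
```

View pics/s12.png

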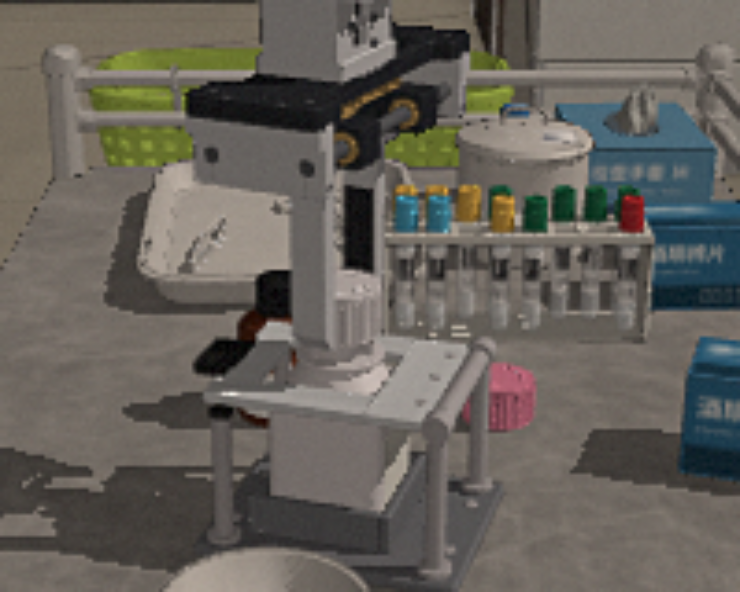

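Cap is rising with no downward pull (force ~0). Continue up.

Request:
carry_out(
  deltas=[
    {"x":0,"y":0,"z":-0.3,"wx":0,"wy":0,"wz":0,"jaw":20},
    {"x":0,"y":0,"z":-0.4,"wx":0,"wy":0,"wz":0,"jaw":20},
    {"x":0,"y":0,"z":-0.5,"wx":0,"wy":0,"wz":0,"jaw":20},
    {"x":0,"y":0,"z":-0.6,"wx":0,"wy":0,"wz":0,"jaw":20},
    {"x":0,"y":0,"z":-0.6,"wx":0,"wy":0,"wz":0,"jaw":20},
    {"x":0,"y":0,"z":-0.6,"wx":0,"wy":0,"wz":0,"jaw":20},
    {"x":0,"y":0,"z":-0.6,"wx":0,"wy":0,"wz":0,"jaw":20},
    {"x":0,"y":0,"z":-0.6,"wx":0,"wy":0,"wz":0,"jaw":20},
    {"x":0,"y":0,"z":-0.5,"wx":0,"wy":0,"wz":0,"jaw":20},
    {"x":0,"y":0,"z":-0.3,"wx":0,"wy":0,"wz":0,"jaw":20},
    {"x":0,"y":0,"z":-0.1,"wx":0,"wy":0,"wz":0,"jaw":20},
    {"x":0,"y":0,"z":0,"wx":0,"wy":0,"wz":0,"jaw":20},
  ],
)

```text
time_s: 14.47
ee_pos: [0.5568, -0.092, 0.2136]
eef_rot: [3.142, 0.0, 2.69]
force: [0.1, 0.2, -2.0]
grip_width: 0.0439
```

Request:
carry_out(
  deltas=[
    {"x":0,"y":0,"z":0,"wx":0,"wy":0,"wz":0,"jaw":20},
    {"x":0,"y":0,"z":0,"wx":0,"wy":0,"wz":0,"jaw":20},
    {"x":0,"y":0,"z":0,"wx":0,"wy":0,"wz":0,"jaw":20},
    {"x":0,"y":0,"z":0,"wx":0,"wy":0,"wz":0,"jaw":20},
  ],
)

```text
time_s: 14.8
ee_pos: [0.5566, -0.0919, 0.2128]
eef_rot: [-3.141, -0.001, 2.69]
force: [0.6, -0.1, -0.8]
grip_width: 0.0438
```

```bash
python3 - <<'E'
from h import *
togo([0,0,.213]); print(np.abs(ctrl.get_obs()["joint_vel"]).max())
i=ctrl.camera("side"); overlay(i,"side",Q[:3]+[0],(110,290,190,390),3.3,"pics/s13.png")
print(proj("side",[.5577,-.092,.213]))
i=ctrl.camera("wrist"); cv2.imwrite("pics/w13.png",i)
i=ctrl.camera("top"); cv2.imwrite("pics/t13.png",i)
E
```

```text
t 14.8 cur stand [-0.0003  0.0008  0.2128] rot [-3.1414e+00 -7.0000e-04  2.6898e+00] go units [-0.02 -0.04 -0.01] F [ 0.58 -0.07 -0.76] g 0.0438 q [-0.23  0.33  1.47  0.    1.35 -1.35]
0.0013175554200538435
[[282.02770655 167.04514305]]
```

View pics/s13.png

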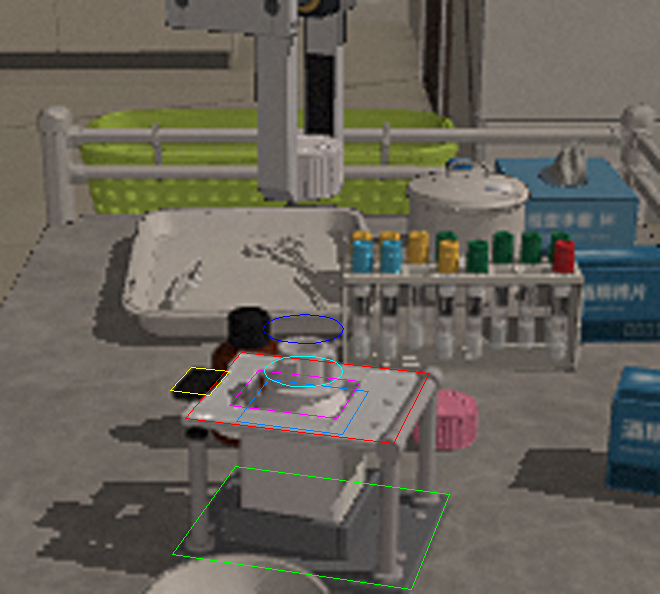

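View pics/w13.png

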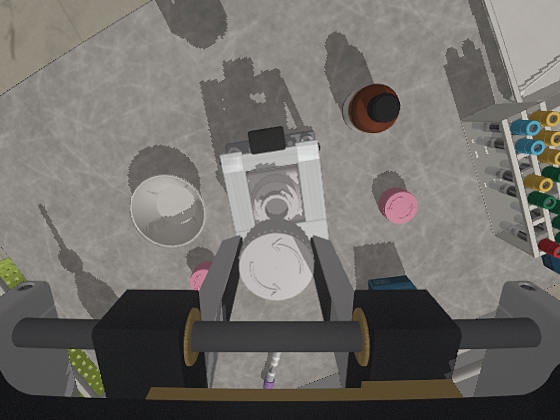

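```bash
python3 - <<'E'
from h import *
print(ctrl.hand_in())
E
```

```text
the job is handed in; nothing more can be done
None
```

The job is done and handed in at about 15 s of the 51 s allowed. The cap is off and held level and still above the bottle, with the lid closed.

- **Lid:** I lowered it along its arc with the closed fingertips on the rubber tab, at about 1–2 N in the readings on the way down. It stopped on the front posts with the tab face at 92.6 mm (92.5 mm expected) at 9 N. The side view matched the closed lid.
- **Cap:** I gripped its sides at 50 N and pushed it down about 5 mm, reading 16–18 N. I turned it about 1.02 rad anticlockwise; you asked for about 1.1, and it is free from 0.6 on. The arrows on its top stayed fixed relative to the fingers, so it turned with them. It came up with no pull beyond its own weight.
- **End state:** The cap's rim is about 21 cm above the worktop, roughly 9 cm above the bottle's mouth and 11 cm above where it was locked. It is within about 1 mm of the stand's axis.
- **Surroundings:** In the last pictures the bottle was seated, and the bowl and brown bottle were standing where they had been.

No check failed. The fingers partly hide the rim in the side view, so its height comes from the tool position. The bowl and brown bottle were judged by eye only.

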